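# Clamp a column cartridge in the check nest

### The arm

A 6-joint arm with a two-finger parallel gripper is mounted at the origin on the work surface. World frame = base frame: x ahead of the robot, y to its left, z up, the work surface at z = 0. Lengths are in m, angles in rad, forces in N, time in s.
With the tool pointing down it reaches from about 0.375 to 0.975 m from the base axis. Payload 3.8 kg.
Tool frame: the origin (TCP) lies at the centre of the arm's flange, where the gripper is bolted on; the fingertips stand 173 mm ahead of it and the grasp point (between the pads) lies 155 mm ahead of it (bot.tip_reach is the distance from the TCP to the fingertips, in m); z points along the fingers, y is the line along which they close (so a half turn about z gives the same grasp; the last joint's range is limited). The gripper opens to 85 mm and grips with 20 to 120 N. Pads are 22 mm wide; open, the fingers measure 114 mm over their backs; the gripper's body (76 mm by 85 mm) begins 54 mm behind the grasp point. The pads swing forward as they close: fully open they stand 13 mm farther back than shut.
Start: joints at [1.074, 0.264, 1.604, -0, 1.274, -0.037], TCP at [0.3, 0.605, 0.405] pointing down, gripper open.
Joint ranges: [-2.63, 2.63], [-0.94, 2.18], [0.31, 2.57], [-1.31, 4.45], [0, 2.66], [-2.55, 2.55]. Speed limits (rad/s): [2.57, 2.57, 3.14, 3.14, 3.14, 3.14].

### API

Orientations are given as a rotation vector (axis times angle).
In Python, from workcell import bot gives the robot as it stands.
- The arm moves only by the tool drive_tool, never from a script. Its arguments are lists of equal length, an entry for each row: "claw": the finger opening in mm, from 0 to 85.4; "slide": the shift along the world's x, y, z each as a share of 0.5 m, from -1 to 1, a list of three; "yaw": the turn about the world's z as a share of 180 degrees, from -1 to 1. A call has 1 to 8 rows; each row is the pose to reach, as a shift and turn from the pose commanded when the call began, turning the shorter way round; what a row does not reach only later rows make up. A row lasts 1/12 s, in which the tool goes at most 41.7 mm and 7.16 degrees, less where a joint would pass 70% of its speed; a pose out of reach is approached as far as the arm can. A call with a number of a shift or a turn outside -1 to 1 is refused whole. A call with a gripper value outside its range is refused whole. The fingers move at their own pace and stop on an object; "newtons" is the grip in N (left out, the last holds). Time passes only in rows, so rows that repeat a pose let the fingers close. It gives the time, the measured TCP pose, the force, the opening and the grip force at its end, in the units of the state.
- bot.read_state(): the state, without advancing time (a new reading comes with each control period).
- bot.read_camera(name): name is "scene" or "top" or "wrist"; returns a dict with "color" (420x560x3 uint8, red, green, blue), "depth" (420x560 float32, m along the optical axis (not along the pixel's ray), 0 where there is no reading), "mtx" (3x3 intrinsics, pixels), "k1" (the pictures are not rectified: a ray, as slopes to the right and down, at radius r is drawn at 1 + k1 r^2 times it, then the intrinsics apply), "eye" and "rotation" of the camera in the world. Camera axes: x right, y up, looking along -z (the intrinsics and any distortion apply to the point x, -y, -z); pixel columns grow to the right and rows downward; lengths in m; the calibration is good to about 2 mm. A picture is of the moment at which its call begins.
- bot.finish_job(): hands the job in; it is judged then, once.
The state is a dict: "time": time; "q": joint angles; "joint_vel": joint speeds; "joint_torque": joint torques, N m; "tool_pos": TCP position; "tcp_rot": TCP orientation; "wrist_force": force on the tool from outside, world axes, zero at the start; "torque": the same for the moment, N m; "width": opening from 0.0 (shut) to 1.0 (fully open); "grip_force": force on a finger pad.
Only numpy, scipy, OpenCV 4.12 (cv2) and the standard library are available. Lean on these libraries where they do the work, as an engineer would, in place of code of your own. Each camera call takes 0.05 s, during which the arm holds its last target. There are 200 camera calls.

### The job

Swing the toggle clamp fully back off the empty check nest first, and then pull the drawer out to its stop and leave it out. Take the longer of the two column cartridges from the drawer, lower it between the nest's end walls and keep hold of it until it is down flat on the seat (do not let it drop in), and swing the clamp over centre again so that its pad holds the cartridge down. Leave the short cartridge in the drawer and everything else on the bench where it stands.

Things in the scene. Friction and masses are not known exactly. Their poses are not given: they have to be found in the camera images.
- nest: Check nest, fixed to the bench. Grey base plate, x -80..+125, y -50..+50 mm, top at z 12. Origin: underside of the base below the middle of the seat; z up; +x points to the clamp's hinge. Two steel hinge cheeks, up to z 100 mm, stand at x 55..89, |y| below 15. The long cartridge lies in the nest with its length along x, either way round.
- nest_seat (a point): Middle of the seat's flat top, 20 mm above the nest's origin, axes as the nest; a seated cartridge has its origin here. The aluminium seat is 50 mm wide (y), between two end walls: inner faces at x -33.5 and +33.5, 10 mm thick, 44 wide, tops 46 mm above the seat (10 higher than a seated cartridge's caps), so no finger fits between wall and cartridge.
- nest_hinge (a point): Point on the clamp's hinge axis, at x 70, y 0, z 85 mm in the nest's frame; the axis runs along the nest's y. With the clamp at angle q, the point clamp_handle is at nest x = 70 - 140 cos q, y = 45, z = 85 + 140 sin q (mm).
- clamp (a joint): Toggle clamp angle, rad. 0: closed on the empty nest (its start), arm level, pointing to the nest's -x. Grows as the arm swings up; 1.57 upright; 2.2 fully back at its stop. On a seated long cartridge it stops near 0.09. An over-centre spring pushes the arm away from 1.1 rad to either end (0.3 Nm 0.3 rad from there, 0.5 Nm beyond 0.7 rad); damping 0.35 Nm s/rad; gravity about 0.16 Nm at most.
- clamp_handle (a point): Grip point on the clamp's handle, a black round bar 14 mm in diameter, 122 mm long, parallel to the hinge axis across the arm's end (a T), 140 mm from the hinge axis. The arm is 14 mm wide, 12 thick. This point is on the bar's axis, 45 mm from the arm's middle towards the nest's +y; a like place lies towards -y. The bar can turn between gripping fingers.
- clamp_pad: Black rubber pad, 18 mm diameter, 10 mm high, on a thin steel spindle under the arm, 70 mm from the hinge. Origin: middle of its underside, z along the arm's upward side. Closed, it presses on the middle of the cartridge's barrel.
- cab_drawer0 (a joint): How far the only drawer of the low grey drawer unit (250 x 170 x 90 mm high, fixed) is out, m: 0 shut (at the start), 0.174 at its stop. It slides along the unit's -x (out of its front, towards the robot) with light friction (about 1 N). The unit's top begins 50 mm behind the handle of the shut drawer.
- drawer_handle (a point): Middle of the drawer's handle: a steel bar 11 mm in diameter, 96 mm long along the unit's y, its axis 35 mm in front of the drawer's face, 66 mm above the bench, on two posts 36 mm either side. Axes as the drawer unit (z up, x into the drawer); moves with the drawer.
- cartridge: The longer column cartridge, loose: 62 mm long (x), two square black end caps 36 x 36 mm and 12 mm thick, between them a white round barrel 30 mm in diameter. Origin: middle of the underside, x along its length, z up as it lies. 110 g, 70 to 130 % of it. It lies in either lane of the drawer.
- short_cartridge: The shorter cartridge: the same but 46 mm long. It lies in the other lane and stays there.
- nest_lip (a point): Middle of one of the nest's four corner lips, at x +27.5, y +23 mm from the seat's middle, at its top, 12 mm above the seat; the others mirror it in x and y. Lips are 12 mm long (|x| 21.5..33.5), inner faces at y -21 and +21, 4 mm thick: they guide the end caps. For |x| below 21.5 the sides are open, and fingers can go beside the barrel there.
- drawer_floor (a point): Point on the drawer's floor 68 mm behind the handle's bar, midway across, 22 mm above the bench; axes as the unit. Two lanes run along x, from x -11 to +191 mm, their middles at y -34 and +34 mm, 40 mm wide, between grey rails 40 mm high over the floor; the drawer's walls are 46 mm high. A cartridge lies along each lane, free beyond its ends: only its end faces can be gripped there.
- mat: Black rubber mat, fixed, 120 (x) x 100 (y) x 3 mm, between the drawer and the nest, kept clear: a place to put the cartridge down and take it again across its barrel. Origin: middle of the underside.
- bottle: Clear glass media bottle, 68 mm diameter, 170 mm high. Origin: middle of the underside.
- jar: Amber glass jar, 56 mm diameter, 75 mm high. Origin: middle of the underside.
- beaker: Glass beaker, 68 mm diameter, 90 mm high. Origin: middle of the underside.
- flask: Conical glass flask, 76 mm wide at the foot, 118 mm high. Origin: middle of the underside.
- tip_box: Grey pipette tip box with a clear lid, 75 (x) x 105 (y) x 52 mm. Origin: middle of the underside.
- spanner: Small steel spanner lying flat, 140 mm long (x), 38 mm wide, 8 mm thick. Origin: its middle, at the underside.

How it is judged:
By the outcome, as a careful person would: the job done as asked, in the order asked, and still so for the second after the job is handed in, with the robot touching nothing.
It also fails if it takes over 72 s, if anything falls off the work surface, if the arm or the gripper's body presses on something with over 40 N, if the wrist force passes 120 N, or if a joint passes its speed limit or range.

## Working session

There is one attempt and no reset: what is moved stays moved. The work goes in short steps, Python scripts to look and compute and a tool call to move; the robot and the scene stay as the last step left them, time stands still between calls to the robot, and variables do not carry over. Pictures are saved under pics/ and viewed, at most 10 in all, crops included, and the job is handed in when it is done.

Besides the shell and the picture viewer there is one more tool, called as name(argument=value, ...), one argument or row to a line, values as JSON. drive_tool: Moves the arm, as the interface text tells. Shift numbers are shares of 0.5 m and turn numbers shares of 180 degrees, none past 1 either way. Its arguments: {"type":"object","properties":{"claw":{"type":"array","items":{"type":"number"}},"slide":{"type":"array","items":{"type":"array","items":{"type":"number"}}},"yaw":{"type":"array","items":{"type":"number"}},"newtons":{"type":"number"}},"required":["claw","slide","yaw"]}

```bash
mkdir -p pics
cat > h.py <<'E'
import numpy as np, cv2
from workcell import bot
def cam(n):
    c=bot.read_camera(n); c={k:(np.array(v) if not isinstance(v,(float,int)) else v) for k,v in c.items()}
    return c
def cloud(c):
    h,w=c["depth"].shape
    uv=np.stack(np.meshgrid(np.arange(w),np.arange(h)),-1).reshape(-1,1,2).astype(float)
    p=cv2.undistortPoints(uv,c["mtx"],np.array([c["k1"],0,0,0.])).reshape(h,w,2)
    d=c["depth"][...,None]
    P=np.concatenate([p[...,:1]*d,-p[...,1:]*d,-d],-1)
    return P@R(c).T+c["eye"]
def R(c):
    r=c["rotation"]
    return r if r.shape==(3,3) else cv2.Rodrigues(r.astype(float))[0]
def save(c,n): cv2.imwrite(f"pics/{n}.png",c["color"][...,::-1])
E
python3 - <<'E'
from h import *
for n in("top","scene"):
    c=cam(n); save(c,n+"0"); np.savez(n+"0.npz",P=cloud(c),col=c["color"]); print(n,c["eye"],c["k1"],c["rotation"].shape,c["mtx"][0,0])
s=bot.read_state(); print(s)
E
```

```text
top [0.39842042 0.02548397 1.1638079 ] -0.15011307723293987 (3,) 471.81556275395116
scene [1.38098849 0.41424468 0.9351392 ] -0.17562011845206757 (3,) 512.7726027544196
{'time': 0.1, 'q': array([ 1.07407219e+00,  2.64708925e-01,  1.60525302e+00,  5.39879001e-05,
        1.27367777e+00, -3.68851919e-02]), 'joint_vel': array([ 1.21172555e-04, -1.61204738e-03, -3.52801243e-03, -9.32415867e-04,
       -8.59715468e-05, -1.54155317e-03]), 'joint_torque': array([-5.57160445e-05, -5.16705179e+01, -3.68592131e+01, -5.81150948e-05,
        6.30834125e-03,  1.64218591e-06]), 'tool_pos': array([0.29940684, 0.60462316, 0.40345676]), 'tcp_rot': array([-0.71585576, -3.05833973,  0.0030798 ]), 'wrist_force': array([-0.19527005,  0.42232863, -0.83913541]), 'torque': array([ 0.03300962,  0.03111448, -0.00392153]), 'grip_force': 0.0, 'width': 1.0023451810088577}
```

View pics/top0.png

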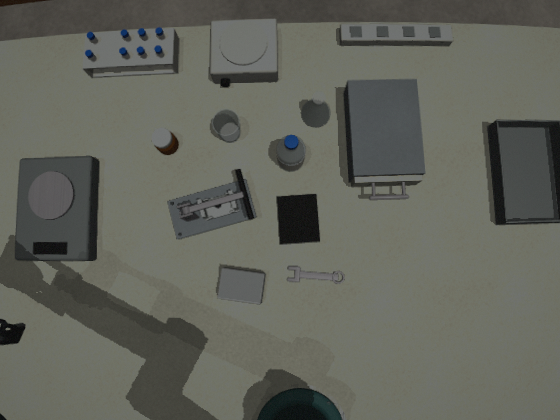

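View pics/scene0.png

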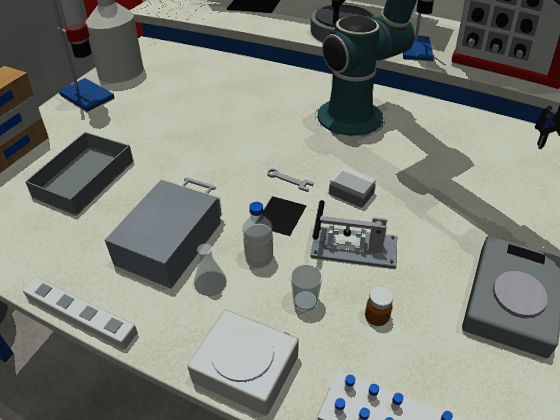

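The top view shows the nest at (212,208) with its hinge to image left (world +y), the clamp handle at (243,195), the mat at (298,219), the drawer unit at (385,130) and its handle at (389,197). The scene view agrees. Next I measure these.

Run:
```python
from h import *
t=np.load("top0.npz");P=t["P"];s=np.load("scene0.npz");S=s["P"]
def rect(n,p):
    r=cv2.minAreaRect(p[:,:2].astype(np.float32)*1000); print(n,len(p),np.round(r[0],1),np.round(r[1],1),round(r[2],2),"z",np.round(np.median(p[:,2]),4))
    return r
print("bench z",np.median(P[240:260,100:200,2]), )
sub=P[160:250,155:265].reshape(-1,3)
b=sub[(sub[:,2]>.006)&(sub[:,2]<.016)];rect("base top",b)
c0=np.median(b[:,:2],0)
q=S.reshape(-1,3);q=q[(np.hypot(*(q[:,:2]-c0).T)<.17)]
qb=q[(q[:,2]>.007)&(q[:,2]<.016)];rect("base scene",qb); print(np.histogram(q[:,2],bins=np.arange(-.01,.12,.01)))
for n,a in(("top",sub),("scene",q)):
    h=a[(a[:,2]>.078)&(a[:,2]<.105)];rect(n+" z78-105",h)
col=t["col"][160:250,155:265].reshape(-1,3).astype(int).sum(1)
h=sub[(col<110)&(sub[:,2]>.07)];rect("handle dark",h)
colS=s["col"].reshape(-1,3).astype(int).sum(1);m=(np.hypot(*(S.reshape(-1,3)[:,:2]-c0).T)<.17)&(colS<110)
h=S.reshape(-1,3)[m];h=h[h[:,2]>.07];rect("handle dark S",h)
for n,A in(("top",P),("scene",S)):
    a=A.reshape(-1,3)
    u=a[(a[:,2]>.083)&(a[:,2]<.097)&(a[:,1]<-.05)&(a[:,1]>-.4)&(a[:,0]>.45)&(a[:,0]<.85)];rect("unit "+n,u)
a=P[180:203,365:412].reshape(-1,3);a=a[(a[:,2]>.055)&(a[:,2]<.08)];rect("dh",a);print(np.round(a.min(0),3),np.round(a.max(0),3))
m=P[190:248,272:325].reshape(-1,3);cm=t["col"][190:248,272:325].reshape(-1,3).astype(int).sum(1);rect("mat",m[(cm<120)&(m[:,2]<.01)])
for n,(r0,r1,c0,c1) in dict(bottle=(130,172,275,308),jar=(125,157,150,182),beaker=(107,145,207,242),flask=(92,128,298,332),tip=(260,308,212,270),span=(260,290,280,350)).items():
    a=P[r0:r1,c0:c1].reshape(-1,3);a=a[a[:,2]>.005];print(n,np.round(np.median(a,0),3),np.round(np.percentile(a,2,0),3),np.round(np.percentile(a,98,0),3))
```

```text
bench z 0.0004522605549938108
base top 1866 [557.9 213.7] [255.7 218.1] 87.33 z 0.012
base scene 1619 [483.2 198.5] [235.4 219.5] 13.43 z 0.0118
(array([3448, 3855, 1596,  359,  187,  159,  221,  147,   66,  371,  392,
         15]), array([-0.01,  0.  ,  0.01,  0.02,  0.03,  0.04,  0.05,  0.06,  0.07,
        0.08,  0.09,  0.1 ,  0.11]))
top z78-105 840 [548.7 191.9] [122.8 165.8] 14.69 z 0.0913
scene z78-105 803 [550. 190.] [125.4 165.7] 14.96 z 0.09
handle dark 289 [570.3 175.1] [157.4 115.5] 88.79 z 0.091
handle dark S 180 [541.8 167. ] [115.9 155.2] 31.26 z 0.0903
unit top 6783 [ 721.5 -178.6] [242.7 255.9] 0.38 z 0.0902
unit scene 5075 [ 724.  -180.5] [240.6 254.4] 1.7 z 0.0896
dh 416 [ 573.6 -222.3] [115.4  45.4] 89.0 z 0.0708
[ 0.551 -0.28   0.055] [ 0.597 -0.165  0.08 ]
mat 1860 [517.7  -7.3] [118.5  97.9] 2.67 z 0.0031
bottle [0.655 0.01  0.116] [ 0.634 -0.023  0.009] [0.693 0.039 0.173]
jar [0.707 0.313 0.072] [0.687 0.293 0.008] [0.734 0.342 0.079]
beaker [0.755 0.164 0.058] [0.709 0.131 0.005] [0.774 0.192 0.093]
flask [ 0.774 -0.056  0.05 ] [ 0.752 -0.093  0.008] [ 0.801 -0.024  0.121]
tip [0.358 0.13  0.052] [0.319 0.078 0.007] [0.398 0.182 0.057]
span [ 0.377 -0.036  0.008] [ 0.357 -0.114  0.005] [0.398 0.025 1.164]
```

```bash
cat > fit.py <<'E'
from h import *
from scipy.optimize import minimize
def fitrect(p,L,W,x0,band=3.):
    # p mm; maximise points inside LxW rect minus points just outside
    def f(v):
        c,s=np.cos(v[2]),np.sin(v[2]); d=p-v[:2]; a=abs(d@[c,s])-L/2; b=abs(d@[-s,c])-W/2
        m=np.maximum(a,b); m=m[m<25]; return -np.sum(1/(1+np.exp(np.clip(m/1.0,-30,30))))
    best=None
    for da in(-.1,-.05,0,.05,.1):
        r=minimize(f,[x0[0],x0[1],x0[2]+da],method="Nelder-Mead",options=dict(initial_simplex=[[x0[0],x0[1],x0[2]+da],[x0[0]+6,x0[1],x0[2]+da],[x0[0],x0[1]+6,x0[2]+da],[x0[0],x0[1],x0[2]+da+.05]]))
        if best is None or r.fun<best.fun: best=r
    return np.round([*best.x[:2],np.degrees(best.x[2])],2),round(-best.fun),len(p)
E
python3 - <<'E'
from fit import *
for n in("top","scene"):
    A=np.load(n+"0.npz")["P"].reshape(-1,3)*1000
    k=lambda z0,z1,x0,x1,y0,y1:A[(A[:,2]>z0)&(A[:,2]<z1)&(A[:,0]>x0)&(A[:,0]<x1)&(A[:,1]>y0)&(A[:,1]<y1)][:,:2]
    print(n,"base",fitrect(k(8,16,440,650,60,330),205,100,[545,207,np.radians(104.8)]))
    print(n,"clamp",fitrect(k(78,105,440,650,60,330),166,122,[549,191,np.radians(104.8)]))
    print(n,"unit",fitrect(k(84,96,530,880,-300,-60),250,170,[722,-180,0.02]))
    h=k(62,80,530,578,-300,-130);print("bar",cv2.minAreaRect(h.astype(np.float32)),len(h),np.percentile(h,[2,50,98],0).round(1))
E
```

```text
top base (array([544.1 , 206.85, 104.86]), 1718, 1777)
top clamp (array([548.57, 189.37, 104.76]), 830, 840)
top unit (array([ 7.2436e+02, -2.1690e+02,  5.9000e-01]), 6547, 6567)
bar ((564.2681274414062, -221.31167602539062), (93.62337493896484, 26.71198272705078), 89.4760971069336) 232 [[ 551.5 -266. ]
 [ 557.8 -219.5]
 [ 576.3 -177.2]]
scene base (array([548.98, 207.4 , 104.59]), 1459, 1514)
scene clamp (array([553.46, 190.18, 104.43]), 788, 803)
scene unit (array([ 7.2585e+02, -2.1599e+02,  3.9000e-01]), 4857, 4881)
bar ((564.7418212890625, -222.5240020751953), (93.4019775390625, 22.826080322265625), 89.89625549316406) 146 [[ 554.1 -266. ]
 [ 561.3 -221.4]
 [ 575.6 -177.7]]
```

drive_tool(
  claw=[85, 85, 85, 85, 85, 85, 85, 85],
  slide=[
    [0.226, -0.5, 0],
    [0.226, -0.5, 0],
    [0.226, -0.5, 0],
    [0.226, -0.5, 0],
    [0.226, -0.5, 0],
    [0.226, -0.5, 0],
    [0.226, -0.5, 0],
    [0.226, -0.5, 0],
  ],
  yaw=[0.228, 0.228, 0.228, 0.228, 0.228, 0.228, 0.228, 0.228],
  newtons=40,
)

```text
time: 0.77
tool_pos: [0.4139, 0.3507, 0.4042]
tcp_rot: [0.395, -3.116, 0.004]
wrist_force: [-0.6, -0.1, -0.6]
width: 0.992
grip_force: 0.0
```

drive_tool(
  claw=[85, 85, 85, 85, 85, 85, 60, 60],
  slide=[
    [0.226, -0.498, 0],
    [0.226, -0.498, 0],
    [0.226, -0.498, 0],
    [0.226, -0.498, 0],
    [0.226, -0.498, 0],
    [0.226, -0.498, 0],
    [0.226, -0.498, 0],
    [0.226, -0.498, -0.08],
  ],
  yaw=[0, 0, 0, 0, 0, 0, 0, 0],
)

```text
time: 1.43
tool_pos: [0.5307, 0.1031, 0.3727]
tcp_rot: [-0.393, 3.1, -0.002]
wrist_force: [2.5, 0.4, 1.2]
width: 0.74
grip_force: 0.0
```

```bash
cat > st.py <<'E'
from h import *
def st():
    s=bot.read_state(); M=cv2.Rodrigues(np.array(s["tcp_rot"]))[0]
    print("t",round(s["time"],2),"pos",np.round(s["tool_pos"],4),"close",np.round(np.degrees(np.arctan2(M[1,1],M[0,1])),2),"tilt",np.round(M[:,2],3),"F",np.round(s["wrist_force"],1),"w",round(s["width"],3),"g",round(s["grip_force"],1)); return s
if __name__=="__main__": st()
E
python3 - <<'E'
from st import *
st(); c=cam("wrist"); save(c,"w1"); P=cloud(c)*1000; np.savez("w1.npz",P=P,col=c["color"])
from fit import fitrect
A=P.reshape(-1,3)
for z0,z1,nm,L,W,x0 in((8,16,"base",205,100,[546,207,1.827]),(78,105,"clamp",166,122,[551,190,1.827])):
    m=(A[:,2]>z0)&(A[:,2]<z1)&(abs(A[:,0]-548)<130)&(abs(A[:,1]-195)<150); print(nm,fitrect(A[m][:,:2],L,W,x0))
E
```

```text
t 1.43 pos [0.5307 0.1031 0.3727] close 104.44 tilt [ 0.017  0.001 -1.   ] F [2.5 0.4 1.2] w 0.74 g 0.0
base (array([543.55, 205.12, 104.79]), 7931, 8188)
clamp (array([547.26, 188.49, 105.18]), 7807, 7902)
```

View pics/w1.png

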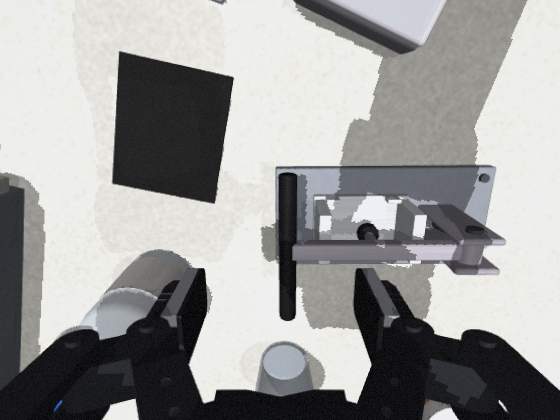

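The wrist view shows the clamp's handle bar running vertically at x≈288 px, with the seat to its right at (370,220) and the gripper straddling the bar's far part. The pose matches the top view to within 2 mm.

drive_tool(
  claw=[60, 60, 60, 60, 60, 0, 0, 0],
  slide=[
    [-0.002, -0.004, 0],
    [-0.002, -0.004, -0.08],
    [-0.002, -0.004, -0.16],
    [-0.002, -0.004, -0.25],
    [-0.002, -0.004, -0.25],
    [-0.002, -0.004, -0.25],
    [-0.002, -0.004, -0.25],
    [-0.002, -0.004, -0.25],
  ],
  yaw=[0, 0, 0, 0, 0, 0, 0, 0],
  newtons=40,
)

```text
time: 2.15
tool_pos: [0.5265, 0.1046, 0.2433]
tcp_rot: [-0.402, 3.11, 0.0]
wrist_force: [-0.1, 0.3, 1.1]
width: 0.284
grip_force: 0.0
```

drive_tool(
  claw=[0, 0, 0, 0],
  slide=[
    [0, 0, 0],
    [0, 0, 0],
    [0, 0, 0],
    [0, 0, 0],
  ],
  yaw=[0, 0, 0, 0],
)

```text
time: 2.48
tool_pos: [0.526, 0.1059, 0.2435]
tcp_rot: [-0.399, 3.11, 0.007]
wrist_force: [-2.2, 8.6, 3.7]
width: 0.142
grip_force: 38.9
```

Run:
```python
from st import *
st()
ux,uy=-.2545,.967
for q in np.linspace(0,2.2,17)[1:]:
    d=140*(1-np.cos(q)); print(round(q,3),np.round([d*ux/500,d*uy/500,140*np.sin(q)/500],3))
```

```text
t 2.48 pos [0.526  0.1059 0.2435] close 104.63 tilt [ 0.006  0.005 -1.   ] F [-2.2  8.6  3.7] w 0.142 g 38.9
0.138 [-0.001  0.003  0.038]
0.275 [-0.003  0.01   0.076]
0.413 [-0.006  0.023  0.112]
0.55 [-0.011  0.04   0.146]
0.688 [-0.016  0.062  0.178]
0.825 [-0.023  0.087  0.206]
0.963 [-0.031  0.116  0.23 ]
1.1 [-0.039  0.148  0.25 ]
1.238 [-0.048  0.182  0.265]
1.375 [-0.057  0.218  0.275]
1.513 [-0.067  0.255  0.28 ]
1.65 [-0.077  0.292  0.279]
1.788 [-0.087  0.329  0.273]
1.925 [-0.096  0.365  0.263]
2.062 [-0.105  0.399  0.247]
2.2 [-0.113  0.43   0.226]
```

drive_tool(
  claw=[0, 0, 0, 0, 0, 0, 0, 0],
  slide=[
    [-0.001, 0.003, 0.038],
    [-0.003, 0.01, 0.076],
    [-0.006, 0.023, 0.112],
    [-0.011, 0.04, 0.146],
    [-0.016, 0.062, 0.178],
    [-0.023, 0.087, 0.206],
    [-0.031, 0.116, 0.23],
    [-0.039, 0.148, 0.25],
  ],
  yaw=[0, 0, 0, 0, 0, 0, 0, 0],
)

```text
time: 3.15
tool_pos: [0.5073, 0.1754, 0.3711]
tcp_rot: [-0.402, 3.105, -0.015]
wrist_force: [2.1, -16.1, 11.4]
width: 0.141
grip_force: 39.2
```

drive_tool(
  claw=[0, 0, 0, 0, 0, 0, 0, 0],
  slide=[
    [-0.009, 0.034, 0.015],
    [-0.018, 0.07, 0.025],
    [-0.028, 0.107, 0.03],
    [-0.038, 0.144, 0.029],
    [-0.048, 0.181, 0.023],
    [-0.057, 0.217, 0.013],
    [-0.066, 0.251, -0.003],
    [-0.074, 0.282, -0.024],
  ],
  yaw=[0, 0, 0, 0, 0, 0, 0, 0],
)

```text
time: 3.82
tool_pos: [0.4691, 0.3203, 0.3577]
tcp_rot: [-0.401, 3.107, 0.004]
wrist_force: [3.6, -2.6, -1.1]
width: 0.142
grip_force: 44.3
```

drive_tool(
  claw=[0, 0, 0],
  slide=[
    [0, 0, 0],
    [0, 0, 0],
    [0, 0, 0],
  ],
  yaw=[0, 0, 0],
)

```text
time: 4.07
tool_pos: [0.4691, 0.3206, 0.3567]
tcp_rot: [-0.401, 3.108, 0.009]
wrist_force: [1.4, 6.3, 3.2]
width: 0.148
grip_force: 45.5
```

```bash
python3 st.py
```

```text
t 4.07 pos [0.4691 0.3206 0.3567] close 104.7 tilt [ 0.007  0.007 -1.   ] F [1.4 6.3 3.2] w 0.148 g 45.5
```

drive_tool(
  claw=[60, 60, 60, 60, 60, 60, 60, 60],
  slide=[
    [0, 0, 0],
    [0, 0, 0],
    [0, 0, 0],
    [0, 0, 0.06],
    [0, 0, 0.12],
    [0.02, -0.08, 0.13],
    [0.04, -0.16, 0.13],
    [0.06, -0.24, 0.13],
  ],
  yaw=[0, 0, 0, 0, 0, -0.039, -0.078, -0.117],
)

```text
time: 4.73
tool_pos: [0.498, 0.1978, 0.4189]
tcp_rot: [0.18, 3.135, 0.0]
wrist_force: [1.0, 0.5, 0.6]
width: 0.699
grip_force: 0.0
```

drive_tool(
  claw=[60, 60, 60, 60, 60, 60, 60, 60],
  slide=[
    [0.06, -0.5, 0],
    [0.06, -0.5, 0],
    [0.06, -0.5, 0],
    [0.06, -0.5, 0],
    [0.06, -0.5, 0],
    [0.06, -0.5, 0],
    [0.06, -0.5, 0],
    [0.06, -0.5, 0],
  ],
  yaw=[-0.3, -0.3, -0.3, -0.3, -0.3, -0.3, -0.3, -0.3],
)

```text
time: 5.4
tool_pos: [0.5276, -0.0544, 0.4174]
tcp_rot: [-1.594, -2.706, 0.002]
wrist_force: [-0.2, 0.1, 0.2]
width: 0.702
grip_force: 0.0
```

drive_tool(
  claw=[60, 60, 60, 60, 60, 60],
  slide=[
    [0.03, -0.3, 0],
    [0.03, -0.3, 0],
    [0.03, -0.3, 0],
    [0.03, -0.3, 0],
    [0.03, -0.3, 0],
    [0.03, -0.3, 0],
  ],
  yaw=[-0.162, -0.162, -0.162, -0.162, -0.162, -0.162],
)

```text
time: 5.9
tool_pos: [0.5425, -0.2027, 0.4172]
tcp_rot: [-2.214, -2.227, 0.001]
wrist_force: [0.1, 0.0, -1.0]
width: 0.701
grip_force: 0.0
```

Run:
```python
from st import *
st()
for n in("wrist","top","scene"):
    c=cam(n); save(c,n+"2");A=cloud(c).reshape(-1,3)*1000
    m=(A[:,2]>60)&(A[:,2]<76)&(A[:,0]>535)&(A[:,0]<568)&(A[:,1]<-150)&(A[:,1]>-290);h=A[m]
    print(n,m.sum(),np.percentile(h,[1,5,50,95,99],0).round(1).tolist())
    # clamp raised
    m=(A[:,2]>170)&(A[:,2]<225)&(A[:,0]>380)&(A[:,0]<600)&(A[:,1]>250)&(A[:,1]<380);h=A[m]
    if m.sum()>9: print("handle open",m.sum(),np.percentile(h,[2,50,98],0).round(1).tolist())
```

```text
t 5.9 pos [ 0.5425 -0.2027  0.4172] close 0.33 tilt [-0.002  0.001 -1.   ] F [ 0.1  0.  -1. ] w 0.701 g 0.0
wrist 1257 [[551.0, -266.6, 66.6], [551.7, -261.4, 67.5], [556.9, -217.7, 70.7], [564.4, -179.4, 72.4], [567.2, -175.7, 73.0]]
top 148 [[551.4, -244.7, 63.8], [551.7, -241.1, 65.0], [556.2, -207.4, 70.0], [563.1, -179.1, 73.6], [566.7, -175.4, 74.8]]
handle open 482 [[455.8, 305.4, 172.2], [512.9, 327.0, 203.0], [566.3, 348.3, 207.6]]
scene 135 [[553.5, -267.6, 61.8], [554.7, -263.9, 63.7], [561.3, -218.9, 69.1], [565.9, -180.2, 72.9], [567.4, -175.1, 73.8]]
handle open 359 [[456.9, 307.6, 171.7], [520.4, 326.7, 202.9], [571.8, 350.5, 207.5]]
```

drive_tool(
  claw=[28, 28, 28, 28, 28, 28, 28, 28],
  slide=[
    [0.027, -0.036, 0],
    [0.027, -0.036, -0.08],
    [0.027, -0.036, -0.16],
    [0.027, -0.036, -0.2],
    [0.027, -0.036, -0.2],
    [0.027, -0.036, -0.26],
    [0.027, -0.036, -0.32],
    [0.027, -0.036, -0.386],
  ],
  yaw=[0, 0, 0, 0, 0, 0, 0, 0],
)

```text
time: 6.72
tool_pos: [0.5584, -0.2186, 0.2274]
tcp_rot: [2.205, 2.229, 0.004]
wrist_force: [1.0, -0.3, -0.4]
width: 0.326
grip_force: 0.0
```

drive_tool(
  claw=[28, 0, 0, 0, 0, 0],
  slide=[
    [0, 0, 0],
    [0, 0, 0],
    [0, 0, 0],
    [0, 0, 0],
    [0, 0, 0],
    [0, 0, 0],
  ],
  yaw=[0, 0, 0, 0, 0, 0],
  newtons=40,
)

```text
time: 7.22
tool_pos: [0.5572, -0.2187, 0.2263]
tcp_rot: [2.211, 2.23, 0.003]
wrist_force: [1.2, 4.6, -1.9]
width: 0.107
grip_force: 39.5
```

```bash
python3 st.py
```

```text
t 7.22 pos [ 0.5572 -0.2187  0.2263] close 0.48 tilt [ 0.002  0.    -1.   ] F [ 1.2  4.6 -1.9] w 0.107 g 39.5
```

drive_tool(
  claw=[0, 0, 0, 0, 0, 0, 0, 0],
  slide=[
    [-0.03, 0, 0],
    [-0.08, 0, 0],
    [-0.14, -0.001, 0],
    [-0.2, -0.002, 0],
    [-0.25, -0.002, 0],
    [-0.29, -0.003, 0],
    [-0.32, -0.003, 0],
    [-0.34, -0.003, 0],
  ],
  yaw=[0, 0, 0, 0, 0, 0, 0, 0],
)

```text
time: 7.88
tool_pos: [0.3858, -0.2209, 0.2263]
tcp_rot: [2.211, 2.228, 0.001]
wrist_force: [1.3, 4.0, -0.7]
width: 0.11
grip_force: 41.5
```

drive_tool(
  claw=[0, 0, 0, 0],
  slide=[
    [-0.008, 0, 0],
    [-0.014, 0, 0],
    [-0.016, 0, 0],
    [-0.016, 0, 0],
  ],
  yaw=[0, 0, 0, 0],
)

```text
time: 8.22
tool_pos: [0.3822, -0.2209, 0.2264]
tcp_rot: [2.208, 2.221, 0.012]
wrist_force: [16.7, 6.5, -11.6]
width: 0.108
grip_force: 40.6
```

```bash
python3 st.py
```

```text
t 8.22 pos [ 0.3822 -0.2209  0.2264] close 0.33 tilt [ 0.012 -0.002 -1.   ] F [ 16.7   6.5 -11.6] w 0.108 g 40.6
```

drive_tool(
  claw=[30, 30, 30, 30, 30, 30, 30, 30],
  slide=[
    [0.003, 0, 0],
    [0.003, 0, 0],
    [0.003, 0, 0.04],
    [0.003, 0, 0.1],
    [0.003, 0, 0.18],
    [0.003, 0, 0.26],
    [0.003, 0, 0.34],
    [0.003, 0, 0.4],
  ],
  yaw=[0, 0, 0, 0, 0, 0, 0, 0],
)

```text
time: 8.88
tool_pos: [0.3803, -0.2212, 0.4296]
tcp_rot: [2.208, 2.226, 0.0]
wrist_force: [0.3, -0.5, 0.6]
width: 0.349
grip_force: 0.0
```

drive_tool(
  claw=[30, 30, 30],
  slide=[
    [0.02, 0, 0],
    [0.02, 0, 0],
    [0.02, 0, 0],
  ],
  yaw=[0, 0, 0],
)

```text
time: 9.13
tool_pos: [0.39, -0.2208, 0.4247]
tcp_rot: [2.212, 2.231, -0.001]
wrist_force: [0.1, -0.2, -0.3]
width: 0.35
grip_force: 0.0
```

Run:
```python
from st import *
st()
ims=[]
for n in("wrist","top"):
    c=cam(n); A=cloud(c)*1000; np.savez(n+"3.npz",P=A,col=c["color"]); ims.append(c["color"])
im=ims[1][120:300,270:470]; im=cv2.resize(im,None,fx=2.0,fy=2.0)
W=cv2.resize(ims[0],(400,300)); out=np.zeros((360,800,3),np.uint8); out[:300,:400]=W; out[:,400:]=im
cv2.imwrite("pics/d3.png",out[...,::-1])
```

```text
t 9.13 pos [ 0.39   -0.2208  0.4247] close 0.49 tilt [-0.    -0.001 -1.   ] F [ 0.1 -0.2 -0.3] w 0.35 g 0.0
```

View pics/d3.png

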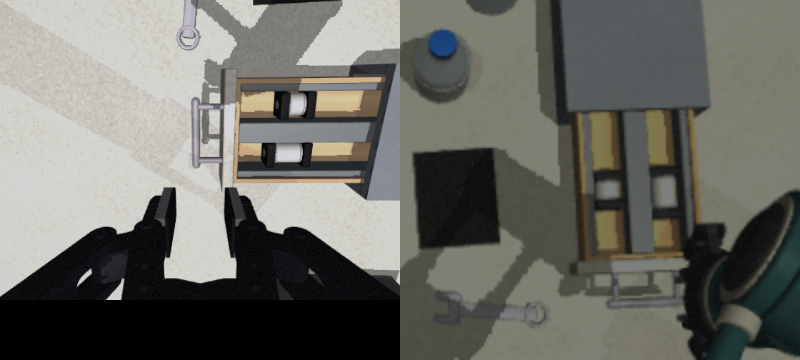

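The drawer is out. Its -y lane (lower in the wrist view at (287,152), right in the top view at (664,190)) holds the longer cartridge, and the short one is at (295,104). I'll measure both.

Run:
```python
from h import *
for n in("wrist3","top3"):
    d=np.load(n+".npz");A=d["P"].reshape(-1,3);c=d["col"].reshape(-1,3).astype(int).sum(1)
    for y in(-254,-186):
        m=(abs(A[:,1]-y)<15)&(A[:,0]>430)&(A[:,0]<600)&(A[:,2]>51)&(A[:,2]<64);h=A[m]
        print(n,y,m.sum(),"x",np.percentile(h[:,0],[1,3,50,97,99]).round(1),"y",np.percentile(h[:,1],[3,50,97]).round(1),"z",np.percentile(h[:,2],[50,95]).round(1))
        k=m&(A[:,2]>55.5);print("  caps x",np.histogram(A[k][:,0],bins=np.arange(430,560,4))[0])
    m=(A[:,0]>360)&(A[:,0]<395)&(A[:,1]<-160)&(A[:,1]>-280)&(A[:,2]>60)&(A[:,2]<76)
    print("bar",m.sum(),A[m].size and np.percentile(A[m],[2,50,98],0).round(1).tolist())
    for y0,y1 in((-300,-130),):
        m=(A[:,0]>450)&(A[:,0]<560)&(A[:,1]>y0)&(A[:,1]<y1)&(A[:,2]>59)&(A[:,2]<75);h=A[m]
        hh=np.histogram(h[:,1],bins=np.arange(-310,-120,4));print("rails y",list(zip(hh[1].astype(int),hh[0])))
```

```text
wrist3 -254 1544 x [481.3 481.7 512.8 541.3 542.7] y [-267.3 -254.3 -240.2] z [56.1 59.2]
  caps x [  0   0   0   0   0   0   0   0   0   0   0   0  33 120 121 108  21   8
  14  12  17  14   9  10  19  97 119 116  31   0   0   0]
wrist3 -186 1449 x [493.9 494.2 517.3 537.6 538.6] y [-199.8 -186.3 -172.4] z [57.3 59.3]
  caps x [  0   0   0   0   0   0   0   0   0   0   0   0   0   0   0  10 156 139
 121  29  10   9  10  19 124 139 144  30   0   0   0   0]
bar 1241 [[378.0, -267.8, 67.0], [383.7, -220.1, 70.7], [393.4, -179.3, 72.8]]
rails y [(np.int64(-310), np.int64(0)), (np.int64(-306), np.int64(0)), (np.int64(-302), np.int64(0)), (np.int64(-298), np.int64(3)), (np.int64(-294), np.int64(275)), (np.int64(-290), np.int64(697)), (np.int64(-286), np.int64(394)), (np.int64(-282), np.int64(426)), (np.int64(-278), np.int64(228)), (np.int64(-274), np.int64(3)), (np.int64(-270), np.int64(9)), (np.int64(-266), np.int64(18)), (np.int64(-262), np.int64(14)), (np.int64(-258), np.int64(24)), (np.int64(-254), np.int64(13)), (np.int64(-250), np.int64(20)), (np.int64(-246), np.int64(18)), (np.int64
[... 2208 characters left out ...]
int64(75)), (np.int64(-210), np.int64(56)), (np.int64(-206), np.int64(2)), (np.int64(-202), np.int64(6)), (np.int64(-198), np.int64(5)), (np.int64(-194), np.int64(4)), (np.int64(-190), np.int64(10)), (np.int64(-186), np.int64(6)), (np.int64(-182), np.int64(3)), (np.int64(-178), np.int64(8)), (np.int64(-174), np.int64(5)), (np.int64(-170), np.int64(45)), (np.int64(-166), np.int64(77)), (np.int64(-162), np.int64(53)), (np.int64(-158), np.int64(79)), (np.int64(-154), np.int64(59)), (np.int64(-150), np.int64(0)), (np.int64(-146), np.int64(0)), (np.int64(-142), np.int64(0)), (np.int64(-138), np.int64(0)), (np.int64(-134), np.int64(0)), (np.int64(-130), np.int64(0)), (np.int64(-126), np.int64(0))]
```

drive_tool(
  claw=[84, 84, 84, 84, 84, 84, 84, 84],
  slide=[
    [0.08, -0.023, 0],
    [0.16, -0.046, 0],
    [0.243, -0.07, 0],
    [0.243, -0.07, -0.03],
    [0.243, -0.07, -0.1],
    [0.243, -0.07, -0.16],
    [0.243, -0.07, -0.2],
    [0.243, -0.07, -0.2],
  ],
  yaw=[0, 0, 0, 0, 0, 0, 0, 0],
)

```text
time: 9.9
tool_pos: [0.5085, -0.2541, 0.3165]
tcp_rot: [-2.202, -2.221, 0.007]
wrist_force: [-0.3, 0.8, -0.6]
width: 0.984
grip_force: 0.0
```

drive_tool(
  claw=[84, 84, 84, 84, 84, 84],
  slide=[
    [0, 0, -0.05],
    [0, 0, -0.1],
    [0, 0, -0.16],
    [0, 0, -0.21],
    [0, 0, -0.256],
    [0, 0, -0.256],
  ],
  yaw=[0, 0, 0, 0, 0, 0],
)

```text
time: 10.4
tool_pos: [0.5088, -0.2543, 0.1919]
tcp_rot: [-2.206, -2.224, 0.004]
wrist_force: [-1.2, 0.3, -0.5]
width: 0.982
grip_force: 0.0
```

```bash
python3 st.py
```

```text
t 10.4 pos [ 0.5088 -0.2543  0.1919] close 0.47 tilt [-0.009  0.005 -1.   ] F [-1.2  0.3 -0.5] w 0.982 g 0.0
```

drive_tool(
  claw=[84, 55, 55, 55, 55, 55, 55],
  slide=[
    [0.005, -0.002, 0.01],
    [0.005, -0.002, 0.01],
    [0.005, -0.002, 0.01],
    [0.005, -0.002, 0.01],
    [0.005, -0.002, 0.01],
    [0.005, -0.002, 0.01],
    [0.005, -0.002, 0.01],
  ],
  yaw=[0, 0, 0, 0, 0, 0, 0],
  newtons=50,
)

```text
time: 10.98
tool_pos: [0.5156, -0.2575, 0.205]
tcp_rot: [2.208, 2.227, 0.002]
wrist_force: [0.2, -0.5, 6.2]
width: 0.713
grip_force: 55.5
```

```bash
python3 st.py
```

```text
t 10.98 pos [ 0.5156 -0.2575  0.205 ] close 0.48 tilt [ 0.005 -0.003 -1.   ] F [ 0.2 -0.5  6.2] w 0.713 g 55.5
```

drive_tool(
  claw=[55, 55, 55, 55, 55, 55, 55, 55],
  slide=[
    [0, 0, 0.02],
    [0, 0, 0.05],
    [0, 0, 0.09],
    [0, 0, 0.14],
    [0, 0, 0.18],
    [0, 0, 0.22],
    [0, 0, 0.24],
    [0, 0, 0.24],
  ],
  yaw=[0, 0, 0, 0, 0, 0, 0, 0],
)

```text
time: 11.65
tool_pos: [0.515, -0.2571, 0.3257]
tcp_rot: [2.208, 2.226, 0.003]
wrist_force: [0.1, -1.1, -0.8]
width: 0.712
grip_force: 54.9
```

drive_tool(
  claw=[55, 55, 55, 55, 55, 55, 55, 55],
  slide=[
    [0, 0.07, 0],
    [0, 0.14, 0],
    [0, 0.21, 0],
    [0, 0.28, 0],
    [0, 0.35, 0],
    [0.004, 0.42, 0],
    [0.007, 0.47, 0],
    [0.007, 0.498, 0],
  ],
  yaw=[-0.035, -0.07, -0.105, -0.14, -0.18, -0.22, -0.26, -0.3],
)

```text
time: 12.32
tool_pos: [0.5166, -0.0048, 0.3203]
tcp_rot: [-2.977, -0.998, 0.003]
wrist_force: [0.4, 0.1, -1.1]
width: 0.714
grip_force: 54.9
```

drive_tool(
  claw=[55, 55, 55, 55, 55, 55],
  slide=[
    [0, 0, 0],
    [0, 0, 0],
    [0, 0, 0],
    [0, 0, -0.05],
    [0, 0, -0.1],
    [0, 0, -0.1],
  ],
  yaw=[-0.035, -0.07, -0.121, -0.121, -0.121, -0.121],
)

```text
time: 12.82
tool_pos: [0.5142, -0.0073, 0.2658]
tcp_rot: [-3.111, -0.424, 0.017]
wrist_force: [-1.7, -0.3, -1.3]
width: 0.718
grip_force: 54.9
```

```bash
python3 st.py
```

```text
t 12.82 pos [ 0.5142 -0.0073  0.2658] close -74.48 tilt [-0.011  0.001 -1.   ] F [-1.7 -0.3 -1.3] w 0.718 g 54.9
```

drive_tool(
  claw=[55, 55, 55, 55, 55, 55, 55, 55],
  slide=[
    [0, 0, -0.03],
    [0, 0, -0.07],
    [0, 0, -0.1],
    [0, 0, -0.13],
    [0, 0, -0.145],
    [0, 0, -0.15],
    [0, 0, -0.15],
    [0, 0, -0.15],
  ],
  yaw=[0, 0, 0, 0, 0, 0, 0, 0],
)

```text
time: 13.48
tool_pos: [0.518, -0.0076, 0.1974]
tcp_rot: [3.113, 0.424, 0.001]
wrist_force: [-0.1, -0.8, -1.1]
width: 0.715
grip_force: 55.0
```

drive_tool(
  claw=[55, 55, 55, 55, 55, 55],
  slide=[
    [0, 0, -0.006],
    [0, 0, -0.012],
    [0, 0, -0.017],
    [0, 0, -0.02],
    [0, 0, -0.022],
    [0, 0, -0.022],
  ],
  yaw=[0, 0, 0, 0, 0, 0],
)

```text
time: 13.98
tool_pos: [0.5176, -0.0076, 0.1861]
tcp_rot: [-3.113, -0.424, 0.001]
wrist_force: [-2.1, 0.5, 3.6]
width: 0.713
grip_force: 55.5
```

```bash
python3 st.py
```

```text
t 13.98 pos [ 0.5176 -0.0076  0.1861] close -74.48 tilt [-0. -0. -1.] F [-2.1  0.5  3.6] w 0.713 g 55.5
```

drive_tool(
  claw=[80, 80, 80, 80, 80, 80, 80, 80],
  slide=[
    [0, 0, 0.002],
    [0, 0, 0.002],
    [0, 0, 0.002],
    [0, 0, 0.03],
    [0, 0, 0.07],
    [0, 0, 0.12],
    [0, 0, 0.17],
    [0, 0, 0.2],
  ],
  yaw=[0, 0, 0, 0, 0, 0, 0, 0],
)

```text
time: 14.65
tool_pos: [0.5184, -0.0077, 0.2884]
tcp_rot: [3.112, 0.424, 0.005]
wrist_force: [1.0, -1.1, 0.1]
width: 0.939
grip_force: 0.0
```

drive_tool(
  claw=[44, 44, 44, 44, 44, 44, 44, 44],
  slide=[
    [0, 0, 0],
    [0, 0, 0],
    [0, 0, 0],
    [0, 0, 0],
    [0, 0, 0],
    [0, 0, 0],
    [0, 0, 0],
    [0, 0, 0],
  ],
  yaw=[0.3, 0.3, 0.3, 0.3, 0.3, 0.3, 0.3, 0.3],
)

```text
time: 15.32
tool_pos: [0.5175, -0.0076, 0.2856]
tcp_rot: [2.576, 1.799, 0.0]
wrist_force: [0.2, -1.0, -0.7]
width: 0.516
grip_force: 0.0
```

drive_tool(
  claw=[44, 44, 44, 44, 44, 44, 44],
  slide=[
    [0, 0, 0],
    [0, 0, 0],
    [0, 0, 0],
    [0, 0, 0],
    [0, 0, 0],
    [0, 0, 0],
    [0, 0, 0],
  ],
  yaw=[0.2, 0.2, 0.2, 0.2, 0.2, 0.2, 0.2],
)

```text
time: 15.9
tool_pos: [0.5175, -0.0076, 0.2856]
tcp_rot: [-1.905, -2.498, -0.0]
wrist_force: [0.0, 0.5, 0.4]
width: 0.517
grip_force: 0.0
```

Run:
```python
from st import *
st();print(bot.tip_reach)
for n in("wrist","top"):
    c=cam(n);save(c,n+"4");A=cloud(c)*1000;np.savez(n+"4.npz",P=A,col=c["color"]);A=A.reshape(-1,3)
    m=(A[:,2]>25)&(A[:,2]<45)&(abs(A[:,0]-518)<60)&(abs(A[:,1]+7)<60);print(n,m.sum(),m.sum()>50 and cv2.minAreaRect(A[m][:,:2].astype(np.float32)))
    m2=m&(A[:,2]>34);print(m2.sum(),m2.sum()>20 and cv2.minAreaRect(A[m2][:,:2].astype(np.float32)))
```

```text
t 15.9 pos [ 0.5175 -0.0076  0.2856] close 15.33 tilt [-0.  0. -1.] F [0.  0.5 0.4] w 0.517 g 0.0
0.1734
wrist 4589 ((517.73828125, -7.42132568359375), (35.763492584228516, 62.956729888916016), 15.823962211608887)
3392 ((518.0210571289062, -7.579566955566406), (35.451969146728516, 62.448551177978516), 15.678010940551758)
top 46 False
40 ((508.35101318359375, 18.545547485351562), (32.17408752441406, 10.608819961547852), 24.86234474182129)
```

View pics/wrist4.png

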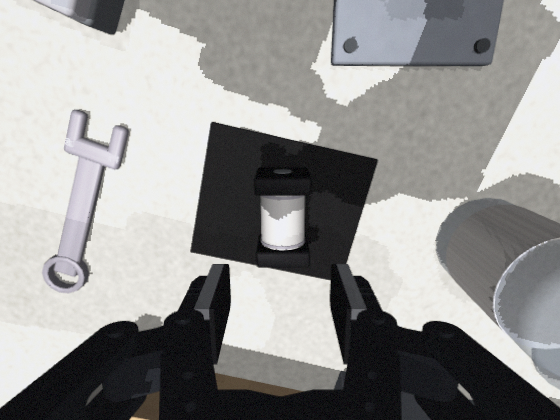

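The cartridge lies flat in the middle of the mat, with its barrel at (283,222). It is centred under the tool and aligned within 0.5°. I'll lower the fingers beside the barrel.

drive_tool(
  claw=[44, 44, 44, 44, 44, 44, 44, 44],
  slide=[
    [0, 0, -0.04],
    [0, 0, -0.09],
    [0, 0, -0.13],
    [0, 0, -0.16],
    [0, 0, -0.175],
    [0, 0, -0.182],
    [0, 0, -0.182],
    [0, 0, -0.182],
  ],
  yaw=[0.002, 0.002, 0.002, 0.002, 0.002, 0.002, 0.002, 0.002],
)

```text
time: 16.67
tool_pos: [0.5181, -0.0076, 0.1954]
tcp_rot: [1.894, 2.506, 0.001]
wrist_force: [-0.4, 0.6, 0.4]
width: 0.513
grip_force: 0.0
```

drive_tool(
  claw=[44, 44, 44, 44, 44],
  slide=[
    [0, 0, -0.006],
    [0, 0, -0.012],
    [0, 0, -0.016],
    [0, 0, -0.016],
    [0, 0, -0.016],
  ],
  yaw=[0, 0, 0, 0, 0],
)

```text
time: 17.08
tool_pos: [0.5175, -0.0076, 0.1867]
tcp_rot: [-1.893, -2.507, 0.0]
wrist_force: [0.1, 0.1, 0.7]
width: 0.516
grip_force: 0.0
```

```bash
python3 st.py
```

```text
t 17.08 pos [ 0.5175 -0.0076  0.1867] close 15.87 tilt [-0.  0. -1.] F [0.1 0.1 0.7] w 0.516 g 0.0
```

drive_tool(
  claw=[44, 44, 44, 44],
  slide=[
    [0, 0, -0.005],
    [0, 0, -0.01],
    [0, 0, -0.01],
    [0, 0, -0.01],
  ],
  yaw=[0, 0, 0, 0],
)

```text
time: 17.42
tool_pos: [0.5173, -0.0076, 0.1814]
tcp_rot: [-1.893, -2.506, 0.001]
wrist_force: [0.2, -0.0, -0.4]
width: 0.517
grip_force: 0.0
```

drive_tool(
  claw=[20, 20, 20, 20, 20, 20],
  slide=[
    [0, 0, 0],
    [0, 0, 0],
    [0, 0, 0],
    [0, 0, 0],
    [0, 0, 0],
    [0, 0, 0],
  ],
  yaw=[0, 0, 0, 0, 0, 0],
  newtons=40,
)

```text
time: 17.92
tool_pos: [0.5177, -0.0076, 0.1819]
tcp_rot: [1.893, 2.507, 0.001]
wrist_force: [0.7, 0.2, 1.8]
width: 0.339
grip_force: 39.7
```

```bash
python3 st.py
```

```text
t 17.92 pos [ 0.5177 -0.0076  0.1819] close 15.88 tilt [ 0.001 -0.    -1.   ] F [0.7 0.2 1.8] w 0.339 g 39.7
```

drive_tool(
  claw=[20, 20, 20, 20, 20, 20, 20, 20],
  slide=[
    [0, 0, 0.03],
    [0, 0, 0.08],
    [0, 0, 0.14],
    [0, 0, 0.2],
    [0, 0, 0.26],
    [0.03, 0.05, 0.3],
    [0.06, 0.1, 0.3],
    [0.08, 0.15, 0.3],
  ],
  yaw=[0, 0, 0, 0, 0, 0, 0, 0],
)

```text
time: 18.58
tool_pos: [0.559, 0.0679, 0.3341]
tcp_rot: [1.893, 2.503, 0.005]
wrist_force: [0.5, -0.1, -0.8]
width: 0.336
grip_force: 39.8
```

drive_tool(
  claw=[20, 20, 20, 20, 20, 20],
  slide=[
    [0.031, 0.059, 0],
    [0.031, 0.059, 0],
    [0.031, 0.059, 0],
    [0.031, 0.059, 0],
    [0.031, 0.059, 0],
    [0.031, 0.059, 0],
  ],
  yaw=[-0.006, -0.006, -0.006, -0.006, -0.006, -0.006],
)

```text
time: 19.08
tool_pos: [0.5725, 0.096, 0.3312]
tcp_rot: [-1.918, -2.487, 0.002]
wrist_force: [0.2, 0.4, -2.3]
width: 0.336
grip_force: 39.9
```

```bash
cat > nest.py <<'E'
from st import *
from fit import fitrect
def measure(tag):
    s=st(); c=cam("wrist");save(c,tag);A=cloud(c)*1000;np.savez(tag+".npz",P=A,col=c["color"]);A=A.reshape(-1,3)
    o=np.array([549.5,183.5]);th=np.radians(104.8)
    m=(A[:,2]>9)&(A[:,2]<15)&(abs(A[:,0]-548)<130)&(abs(A[:,1]-200)<150); r=fitrect(A[m][:,:2],205,100,[544,206,th]);print("base",r)
    for t in(th,np.radians(r[0][2])):
        ux=np.array([np.cos(t),np.sin(t)]);uy=np.array([-ux[1],ux[0]])
        L=np.c_[(A[:,:2]-o)@ux,(A[:,:2]-o)@uy,A[:,2]]
        w=L[(L[:,2]>61)&(L[:,2]<70)&(abs(L[:,0])<48)&(abs(L[:,1])<30)]
        for sgn in(-1,1):
            k=w[w[:,0]*sgn>20]; print("wall",sgn,len(k),len(k)>10 and np.percentile(k,[1,3,50,97,99],0).round(1).tolist())
        se=L[(L[:,2]>17)&(L[:,2]<23)&(abs(L[:,0])<50)&(abs(L[:,1])<35)];print("seat",len(se),np.percentile(se,[1,50,99],0).round(1).tolist())
    return A
if __name__=="__main__": measure("n5")
E
python3 nest.py
```

```text
t 19.08 pos [0.5725 0.096  0.3312] close 14.74 tilt [-0.001 -0.    -1.   ] F [ 0.2  0.4 -2.3] w 0.336 g 39.9
base (array([552.16, 177.76, 104.53]), 13107, 13383)
wall -1 1081 [[-41.9, -22.4, 64.5], [-41.8, -21.3, 64.9], [-37.2, -1.2, 66.2], [-32.4, 19.6, 67.5], [-32.3, 20.6, 67.7]]
wall 1 916 [[34.8, -22.8, 61.5], [34.9, -21.8, 62.3], [37.1, -1.3, 66.1], [39.9, 19.2, 67.5], [40.0, 20.2, 67.8]]
seat 6515 [[-31.7, -25.3, 18.6], [3.8, -0.9, 20.3], [35.2, 23.4, 22.2]]
wall -1 1081 [[-41.9, -22.6, 64.5], [-41.8, -21.5, 64.9], [-37.2, -1.3, 66.2], [-32.4, 19.4, 67.5], [-32.3, 20.5, 67.7]]
wall 1 916 [[34.8, -22.7, 61.5], [34.9, -21.6, 62.3], [37.1, -1.1, 66.1], [39.9, 19.4, 67.5], [40.1, 20.4, 67.8]]
seat 6515 [[-31.7, -25.3, 18.6], [3.8, -0.9, 20.3], [35.3, 23.4, 22.2]]
```

View pics/n5.png

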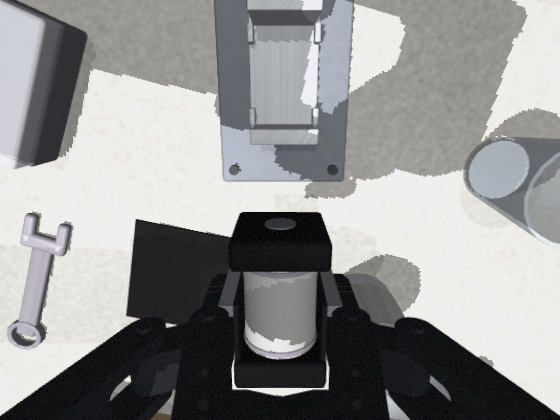

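The wrist view shows the cartridge held level and the open, empty nest at (285,75). Both end walls are visible and the clamp is clear. I'll take one closer look with the seat nearer the image centre.

drive_tool(
  claw=[20, 20, 20, 20, 20],
  slide=[
    [-0.02, 0.076, 0],
    [-0.02, 0.076, 0],
    [-0.02, 0.076, 0],
    [-0.02, 0.076, 0],
    [-0.02, 0.076, 0],
  ],
  yaw=[0, 0, 0, 0, 0],
)

```text
time: 19.55
tool_pos: [0.563, 0.1342, 0.3317]
tcp_rot: [1.917, 2.488, -0.0]
wrist_force: [0.1, -0.2, -1.5]
width: 0.333
grip_force: 39.9
```

Run:
```python
from nest import *
A=measure("n6"); s=bot.read_state(); p=np.array(s["tool_pos"])*1000
m=(abs(A[:,0]-p[0])<60)&(abs(A[:,1]-p[1])<60)&(A[:,2]>p[2]-179+33)&(A[:,2]<p[2]-179+39)
# exclude gripper: along cart axis
t=np.radians(104.75);ux=np.array([np.cos(t),np.sin(t)]);uy=np.array([-ux[1],ux[0]])
L=np.c_[(A[:,:2]-p[:2])@ux,(A[:,:2]-p[:2])@uy,A[:,2]][m]; 
k=L[(abs(L[:,0])>17)&(abs(L[:,1])<25)];print("caps",len(k),np.percentile(k,[1,50,99],0).round(1).tolist())
for s_ in(-1,1):
    j=k[k[:,0]*s_>0]; print(s_,len(j),np.percentile(j,[1,99],0).round(1).tolist() if len(j)>5 else "")
```

```text
t 19.55 pos [0.563  0.1342 0.3317] close 14.76 tilt [ 0. -0. -1.] F [ 0.1 -0.2 -1.5] w 0.333 g 39.9
base (array([547.49, 195.2 , 104.53]), 15236, 15567)
wall -1 1024 [[-42.1, -22.2, 61.8], [-42.0, -21.3, 62.4], [-36.5, -0.9, 66.1], [-32.1, 19.6, 67.5], [-32.0, 20.8, 67.8]]
wall 1 1271 [[35.2, -22.2, 64.4], [35.2, -21.1, 64.6], [40.2, -0.8, 66.1], [44.9, 19.5, 67.5], [45.0, 20.5, 67.8]]
seat 5592 [[-32.2, -25.1, 18.7], [3.1, -1.1, 20.3], [34.9, 23.4, 22.2]]
wall -1 1024 [[-42.1, -22.4, 61.8], [-42.0, -21.5, 62.4], [-36.4, -1.1, 66.1], [-32.1, 19.5, 67.5], [-32.0, 20.7, 67.8]]
wall 1 1271 [[35.2, -22.0, 64.4], [35.2, -20.9, 64.6], [40.2, -0.6, 66.1], [44.9, 19.7, 67.5], [45.0, 20.7, 67.8]]
seat 5592 [[-32.2, -25.1, 18.7], [3.1, -1.0, 20.3], [34.8, 23.4, 22.2]]
caps 6144 [[-29.9, -16.0, 185.9], [20.9, 1.3, 188.8], [31.0, 18.7, 190.3]]
-1 2696 [[-30.3, -16.2, 185.9], [-17.7, 18.6, 190.2]]
1 3448 [[17.5, -15.9, 185.9], [31.1, 18.7, 190.3]]
```

drive_tool(
  claw=[20, 20, 20, 20, 20, 20, 20, 20],
  slide=[
    [-0.012, 0.05, 0],
    [-0.024, 0.102, 0],
    [-0.024, 0.102, 0],
    [-0.024, 0.102, -0.05],
    [-0.024, 0.102, -0.1],
    [-0.024, 0.102, -0.13],
    [-0.024, 0.102, -0.14],
    [-0.024, 0.102, -0.14],
  ],
  yaw=[0, 0, 0, 0, 0, 0, 0, 0],
)

```text
time: 20.27
tool_pos: [0.5504, 0.185, 0.2598]
tcp_rot: [-1.917, -2.487, 0.005]
wrist_force: [-0.1, 0.2, -1.4]
width: 0.337
grip_force: 39.9
```

drive_tool(
  claw=[20, 20, 20],
  slide=[
    [0, 0, 0],
    [0, 0, 0],
    [0, 0, 0],
  ],
  yaw=[0, 0, 0],
)

```text
time: 20.52
tool_pos: [0.552, 0.1859, 0.2634]
tcp_rot: [1.916, 2.487, 0.004]
wrist_force: [0.4, 0.5, -0.4]
width: 0.336
grip_force: 39.9
```

Run:
```python
from st import *
st(); a=cam("scene"); ims=[]
save(a,"s7"); im=cv2.resize(a["color"][180:290,290:420],None,fx=4,fy=4,interpolation=cv2.INTER_CUBIC); cv2.imwrite("pics/s7c.png",im[...,::-1])
```

```text
t 20.52 pos [0.552  0.1859 0.2634] close 14.78 tilt [ 0.003  0.001 -1.   ] F [ 0.4  0.5 -0.4] w 0.336 g 39.9
```

View pics/s7c.png

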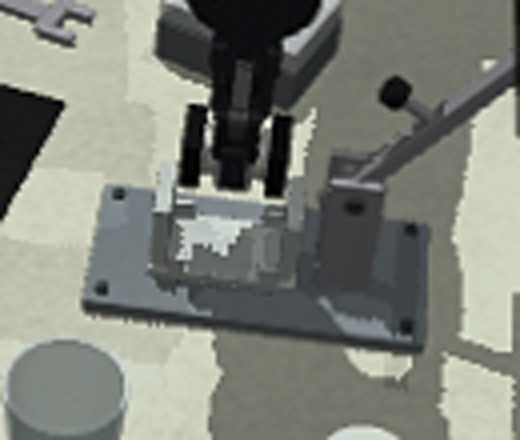

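The cartridge is above the seat between the two end walls at (175,230) and (290,230), and the arm is back. I'll lower it slowly.

drive_tool(
  claw=[20, 20, 20, 20, 20, 20],
  slide=[
    [-0.002, -0.001, -0.015],
    [-0.002, -0.001, -0.03],
    [-0.002, -0.001, -0.045],
    [-0.002, -0.001, -0.055],
    [-0.002, -0.001, -0.06],
    [-0.002, -0.001, -0.06],
  ],
  yaw=[0, 0, 0, 0, 0, 0],
)

```text
time: 21.07
tool_pos: [0.5494, 0.1852, 0.2302]
tcp_rot: [-1.916, -2.488, 0.003]
wrist_force: [-0.7, -0.7, -1.2]
width: 0.337
grip_force: 39.9
```

```bash
python3 st.py
```

```text
t 21.07 pos [0.5494 0.1852 0.2302] close 14.8 tilt [-0.002 -0.001 -1.   ] F [-0.7 -0.7 -1.2] w 0.337 g 39.9
```

drive_tool(
  claw=[20, 20, 20, 20, 20, 20],
  slide=[
    [0.001, 0, -0.01],
    [0.001, 0, -0.02],
    [0.001, 0, -0.03],
    [0.001, 0, -0.04],
    [0.001, 0, -0.046],
    [0.001, 0, -0.046],
  ],
  yaw=[0, 0, 0, 0, 0, 0],
)

```text
time: 21.57
tool_pos: [0.55, 0.1852, 0.2075]
tcp_rot: [-1.916, -2.488, 0.002]
wrist_force: [-0.6, 0.3, -0.7]
width: 0.339
grip_force: 39.9
```

drive_tool(
  claw=[20, 20, 20, 20, 20],
  slide=[
    [0, 0, -0.004],
    [0, 0, -0.008],
    [0, 0, -0.012],
    [0, 0, -0.012],
    [0, 0, -0.012],
  ],
  yaw=[0, 0, 0, 0, 0],
)

```text
time: 21.98
tool_pos: [0.5505, 0.1854, 0.2026]
tcp_rot: [-1.917, -2.489, 0.0]
wrist_force: [-0.4, 0.1, -0.3]
width: 0.333
grip_force: 39.9
```

```bash
python3 st.py
```

```text
t 21.98 pos [0.5505 0.1854 0.2026] close 14.8 tilt [-0. -0. -1.] F [-0.4  0.1 -0.3] w 0.333 g 39.9
```

drive_tool(
  claw=[20, 20, 20, 20, 20, 20],
  slide=[
    [0, 0, -0.003],
    [0, 0, -0.006],
    [0, 0, -0.009],
    [0, 0, -0.011],
    [0, 0, -0.011],
    [0, 0, -0.011],
  ],
  yaw=[0, 0, 0, 0, 0, 0],
)

```text
time: 22.48
tool_pos: [0.5508, 0.1855, 0.1989]
tcp_rot: [1.917, 2.489, 0.0]
wrist_force: [-4.9, -1.5, 10.8]
width: 0.335
grip_force: 41.1
```

```bash
python3 st.py
```

```text
t 22.48 pos [0.5508 0.1855 0.1989] close 14.8 tilt [ 0.  0. -1.] F [-4.9 -1.5 10.8] w 0.335 g 41.1
```

drive_tool(
  claw=[44, 44, 44, 44, 44, 44, 44, 44],
  slide=[
    [0, 0, 0.003],
    [0, 0, 0.003],
    [0, 0, 0.003],
    [0, 0, 0.02],
    [0, 0, 0.06],
    [0, 0, 0.12],
    [0, 0, 0.19],
    [0, 0, 0.26],
  ],
  yaw=[0, 0, 0, 0, 0, 0, 0, 0],
)

```text
time: 23.15
tool_pos: [0.55, 0.1852, 0.3281]
tcp_rot: [-1.916, -2.488, 0.002]
wrist_force: [0.5, -0.5, 0.8]
width: 0.519
grip_force: 0.0
```

drive_tool(
  claw=[44, 44, 44, 44, 44, 44, 44, 44],
  slide=[
    [0.02, -0.07, 0.04],
    [0.04, -0.14, 0.08],
    [0.044, -0.17, 0.08],
    [0.044, -0.17, 0.08],
    [0.044, -0.17, 0.08],
    [0.044, -0.17, 0.08],
    [0.044, -0.17, 0.08],
    [0.044, -0.17, 0.08],
  ],
  yaw=[0, 0, 0, 0, 0, 0, 0, 0],
)

```text
time: 23.82
tool_pos: [0.572, 0.1013, 0.3662]
tcp_rot: [-1.914, -2.489, 0.002]
wrist_force: [-0.3, -0.3, 0.5]
width: 0.513
grip_force: 0.0
```

Run:
```python
from st import *
s=st();c=cam("wrist");save(c,"w8");A=cloud(c).reshape(-1,3)*1000
o=np.array([549.9,185.2]);t=np.radians(104.7);ux=np.array([np.cos(t),np.sin(t)]);uy=np.array([-ux[1],ux[0]])
L=np.c_[(A[:,:2]-o)@ux,(A[:,:2]-o)@uy,A[:,2]]
for z0,z1,nm in((61,70,"walls"),(50,60,"caps")):
    k=L[(L[:,2]>z0)&(L[:,2]<z1)&(abs(L[:,0])<48)&(abs(L[:,1])<30)]
    for sg in(-1,1):
        j=k[k[:,0]*sg>17]; print(nm,sg,len(j),np.percentile(j,[2,50,98],0).round(1).tolist())
S=cloud(cam("scene")).reshape(-1,3)*1000
m=(S[:,2]>170)&(S[:,2]<225)&(S[:,0]>380)&(S[:,0]<600)&(S[:,1]>250)&(S[:,1]<380);print("handle",np.percentile(S[m],[2,50,98],0).round(1).tolist())
```

```text
t 23.82 pos [0.572  0.1013 0.3662] close 14.87 tilt [-0.002  0.    -1.   ] F [-0.3 -0.3  0.5] w 0.513 g 0.0
walls -1 855 [[-43.8, -20.8, 61.5], [-38.5, -0.0, 66.1], [-33.8, 20.8, 67.6]]
walls 1 1175 [[33.0, -21.3, 63.6], [37.9, -0.3, 66.1], [43.1, 20.6, 67.5]]
caps -1 889 [[-33.9, -16.8, 51.4], [-24.7, 0.7, 56.0], [-17.5, 17.5, 57.7]]
caps 1 1128 [[17.5, -16.9, 50.9], [24.9, 0.3, 55.9], [33.3, 18.1, 59.0]]
handle [[458.5, 308.2, 172.2], [520.7, 326.7, 202.7], [572.8, 350.6, 207.4]]
```

View pics/w8.png

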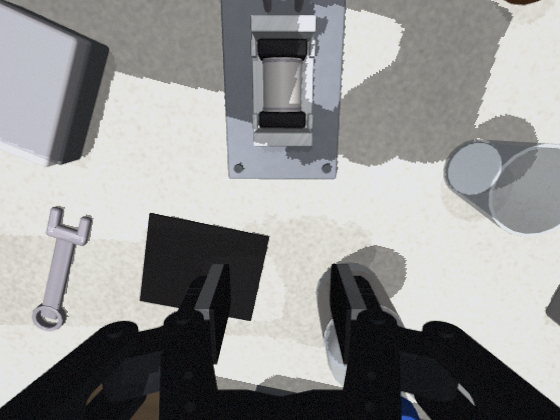

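The cartridge is seated flat between the walls at (283,85): the cap tops measure z≈56 mm, as they should. Now I'll take the handle again at the pose where I released it.

drive_tool(
  claw=[50, 50, 50, 50, 50, 50, 50, 50],
  slide=[
    [0, 0, 0.08],
    [-0.03, 0.06, 0.12],
    [-0.06, 0.13, 0.12],
    [-0.09, 0.2, 0.12],
    [-0.12, 0.26, 0.12],
    [-0.15, 0.32, 0.12],
    [-0.18, 0.38, 0.12],
    [-0.207, 0.44, 0.12],
  ],
  yaw=[0.035, 0.07, 0.105, 0.14, 0.175, 0.21, 0.245, 0.28],
)

```text
time: 24.58
tool_pos: [0.4676, 0.3222, 0.427]
tcp_rot: [-0.665, -3.07, 0.0]
wrist_force: [0.1, 0.7, -0.4]
width: 0.586
grip_force: 0.0
```

drive_tool(
  claw=[50, 50, 50, 50, 50, 50, 50, 50],
  slide=[
    [0, 0, 0],
    [0, 0, 0],
    [0, 0, 0],
    [0, 0, 0],
    [0, 0, 0],
    [0, 0, 0],
    [0, 0, 0],
    [0, 0, 0],
  ],
  yaw=[0.035, 0.07, 0.105, 0.14, 0.18, 0.22, 0.22, 0.22],
)

```text
time: 25.25
tool_pos: [0.4688, 0.3207, 0.4269]
tcp_rot: [0.4, -3.116, 0.0]
wrist_force: [-0.6, 0.6, 0.1]
width: 0.588
grip_force: 0.0
```

```bash
python3 st.py
```

```text
t 25.25 pos [0.4688 0.3207 0.4269] close 104.64 tilt [-0. -0. -1.] F [-0.6  0.6  0.1] w 0.588 g 0.0
```

Descend 70 mm to 0.3567 and grip.

drive_tool(
  claw=[50, 50, 50, 50, 50, 0, 0, 0],
  slide=[
    [0, 0, -0.04],
    [0, 0, -0.08],
    [0, 0, -0.12],
    [0, 0, -0.14],
    [0, 0, -0.14],
    [0, 0, -0.14],
    [0, 0, -0.14],
    [0, 0, -0.14],
  ],
  yaw=[0, 0, 0, 0, 0, 0, 0, 0],
  newtons=40,
)

```text
time: 25.92
tool_pos: [0.4696, 0.3209, 0.3589]
tcp_rot: [-0.403, 3.113, 0.003]
wrist_force: [-3.5, 7.5, 5.7]
width: 0.166
grip_force: 5.5
```

drive_tool(
  claw=[0, 0, 0, 0],
  slide=[
    [0, 0, 0],
    [0, 0, 0],
    [0, 0, 0],
    [0, 0, 0],
  ],
  yaw=[0, 0, 0, 0],
)

```text
time: 26.25
tool_pos: [0.4694, 0.3212, 0.359]
tcp_rot: [-0.404, 3.113, 0.004]
wrist_force: [-1.1, 4.4, 6.4]
width: 0.144
grip_force: 39.5
```

Run:
```python
from st import *
st()
ux,uy=-.2545,.967
f=lambda q:np.array([-140*np.cos(q)*ux,-140*np.cos(q)*uy,140*np.sin(q)])/500
Q=np.linspace(2.2,.09,17)
print((f(Q[8])-f(2.2)).round(3))
for i in range(1,17): print(round(Q[i],2),np.round(f(Q[i])-f(2.2 if i<=8 else Q[8]),3).tolist())
```

```text
t 26.25 pos [0.4694 0.3212 0.359 ] close 104.79 tilt [ 0.002  0.003 -1.   ] F [-1.1  4.4  6.4] w 0.144 g 39.5
[ 0.071 -0.271  0.029]
2.07 [0.008, -0.03, 0.02]
1.94 [0.016, -0.063, 0.035]
1.8 [0.025, -0.097, 0.046]
1.67 [0.035, -0.132, 0.052]
1.54 [0.044, -0.168, 0.053]
1.41 [0.053, -0.203, 0.05]
1.28 [0.063, -0.238, 0.042]
1.14 [0.071, -0.271, 0.029]
1.01 [0.008, -0.031, -0.017]
0.88 [0.016, -0.06, -0.039]
0.75 [0.023, -0.086, -0.064]
0.62 [0.029, -0.109, -0.093]
0.49 [0.034, -0.128, -0.124]
0.35 [0.037, -0.142, -0.158]
0.22 [0.04, -0.152, -0.193]
0.09 [0.042, -0.158, -0.23]
```

drive_tool(
  claw=[0, 0, 0, 0, 0, 0, 0, 0],
  slide=[
    [0.008, -0.03, 0.02],
    [0.016, -0.063, 0.035],
    [0.025, -0.097, 0.046],
    [0.035, -0.132, 0.052],
    [0.044, -0.168, 0.053],
    [0.053, -0.203, 0.05],
    [0.063, -0.238, 0.042],
    [0.071, -0.271, 0.029],
  ],
  yaw=[0, 0, 0, 0, 0, 0, 0, 0],
)

```text
time: 26.92
tool_pos: [0.5051, 0.1852, 0.3737]
tcp_rot: [-0.404, 3.112, 0.005]
wrist_force: [0.9, 2.1, 6.7]
width: 0.146
grip_force: 41.4
```

drive_tool(
  claw=[0, 0, 0, 0, 0, 0, 0, 0],
  slide=[
    [0.008, -0.031, -0.017],
    [0.016, -0.06, -0.039],
    [0.023, -0.086, -0.064],
    [0.029, -0.109, -0.093],
    [0.034, -0.128, -0.124],
    [0.037, -0.142, -0.158],
    [0.04, -0.152, -0.193],
    [0.04, -0.152, -0.193],
  ],
  yaw=[0, 0, 0, 0, 0, 0, 0, 0],
)

```text
time: 27.58
tool_pos: [0.5252, 0.1084, 0.2725]
tcp_rot: [-0.402, 3.114, 0.001]
wrist_force: [7.0, 4.2, -4.7]
width: 0.146
grip_force: 38.9
```

drive_tool(
  claw=[0, 0, 0, 0, 0],
  slide=[
    [0, -0.002, -0.01],
    [0.001, -0.004, -0.02],
    [0.002, -0.006, -0.03],
    [0.002, -0.006, -0.036],
    [0.002, -0.006, -0.036],
  ],
  yaw=[0, 0, 0, 0, 0],
)

```text
time: 28.0
tool_pos: [0.5261, 0.1066, 0.26]
tcp_rot: [-0.403, 3.115, 0.003]
wrist_force: [-7.3, 4.3, 17.1]
width: 0.145
grip_force: 40.9
```

```bash
python3 st.py
```

```text
t 28.0 pos [0.5261 0.1066 0.26  ] close 104.76 tilt [ 0.     0.002 -1.   ] F [-7.3  4.3 17.1] w 0.145 g 40.9
```

drive_tool(
  claw=[50, 50, 50, 50, 50, 50, 50, 50],
  slide=[
    [0, 0, 0],
    [0, 0, 0],
    [0, 0, 0],
    [0, 0, 0],
    [0, 0, 0.05],
    [0, 0, 0.12],
    [0, 0, 0.2],
    [0, 0, 0.28],
  ],
  yaw=[0, 0, 0, 0, 0, 0, 0, 0],
)

```text
time: 28.67
tool_pos: [0.5249, 0.1055, 0.3972]
tcp_rot: [0.404, -3.112, 0.001]
wrist_force: [1.1, 0.1, -0.4]
width: 0.585
grip_force: 0.0
```

drive_tool(
  claw=[50, 50, 50, 50, 50, 50, 50, 50],
  slide=[
    [-0.05, -0.05, 0],
    [-0.1, -0.1, 0],
    [-0.1, -0.1, 0],
    [-0.1, -0.1, 0],
    [-0.1, -0.1, 0],
    [-0.1, -0.1, 0],
    [-0.1, -0.1, 0],
    [-0.1, -0.1, 0],
  ],
  yaw=[0, 0, 0, 0, 0, 0, 0, 0],
)

```text
time: 29.33
tool_pos: [0.4761, 0.0564, 0.3968]
tcp_rot: [0.406, -3.115, -0.0]
wrist_force: [-0.8, -1.0, 0.0]
width: 0.586
grip_force: 0.0
```

Run:
```python
from st import *
st();c=cam("scene");save(c,"s9");S=cloud(c).reshape(-1,3)*1000
o=np.array([550.5,185.2]);t=np.radians(104.7);ux=np.array([np.cos(t),np.sin(t)]);uy=np.array([-ux[1],ux[0]])
for nm,A in(("scene",S),("wrist",cloud(cam("wrist")).reshape(-1,3)*1000)):
    L=np.c_[(A[:,:2]-o)@ux,(A[:,:2]-o)@uy,A[:,2]]
    h=L[(abs(L[:,0]+70)<15)&(abs(L[:,1])<65)&(abs(L[:,1])>12)&(L[:,2]>80)&(L[:,2]<150)];print(nm,"handle",len(h),len(h) and np.percentile(h,[2,50,95],0).round(1).tolist())
    b=A[(A[:,2]>62)&(A[:,2]<75)&(A[:,0]>365)&(A[:,0]<395)&(A[:,1]<-170)&(A[:,1]>-275)];print("drawer bar",len(b),len(b) and np.median(b,0).round(1))
```

```text
t 29.33 pos [0.4761 0.0564 0.3968] close 104.84 tilt [-0.001 -0.    -1.   ] F [-0.8 -1.   0. ] w 0.586 g 0.0
scene handle 191 [[-77.5, -62.1, 93.0], [-70.3, -20.5, 101.1], [-64.2, 52.6, 104.0]]
drawer bar 110 [ 388.2 -223.9   69.3]
wrist handle 1649 [[-76.6, -57.3, 96.6], [-70.6, 18.5, 102.2], [-64.0, 60.3, 103.9]]
drawer bar 0 0
```

View pics/s9.png

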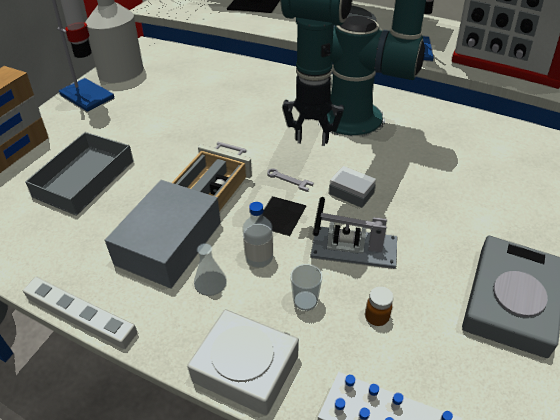

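The scene view shows the clamp closed on the cartridge at (345,233), with the handle axis at z≈97 mm (about 0.09 rad). The drawer is out at (215,180) with the short cartridge still in it, and the other objects stand where they were.

```bash
python3 -c "
from workcell import bot
print(bot.finish_job())"
```

```text
the job is handed in; nothing more can be done
None
```

I handed the job in at about 29 s: the clamp was swung back and the drawer pulled out to its stop, then the long cartridge was set down flat on the seat and clamped at about 0.09 rad. The short cartridge is still in the drawer.

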